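# Take the red wheel-weight caddy off its hook into the job tray

### The job

The next car needs weights from the red caddy. Lift the red caddy up and off its hook on the rack and stand it upright inside the blue tray, setting it down rather than dropping it; leave the yellow and green caddies hanging on their hooks.

Things in the scene. Friction and masses are not known exactly. Their poses are not given: they have to be found in the camera images.
- red_caddy_grip (a point): Red wheel-weight caddy, 0.10-0.21 kg: square pot 54 mm over its rim, 50 high, with a rigid upright strap bail: two legs 16 wide (x), 5 thick, 44 over their outer faces (y), joined by a crown 106 to 112 above the pot's underside. Point: between the legs, 85 above the underside, 27 below the crown's top. z up, y along the rack, x toward the rack's panel. Hangs by the crown on any of the rack's 3 hooks.
- yellow_caddy_grip (a point): Yellow caddy, same make, point and axes; stays. Each hook: a level 10 mm round bar along the caddy's x, passing through the bail between its legs, 16 mm above this point, from a panel 45 mm behind this point (panel top 29 mm above it) to an upturned tip whose front is 35 mm before it (-x, the open end) and which rises 15 mm above the bar's top.
- green_caddy_grip (a point): Green caddy, same make, point and axes; stays. The 3 hooks stand 110 mm apart on one fixed rack, one caddy on each. To leave its hook, a caddy must rise over 16 mm (30 is good; near 45 the pot's rim meets the bar), then go over 45 mm out along its own -x. The bail can be gripped from above across its legs (along y), the bar then lying between the fingers.
- blue_tray: The open blue plastic tray, 117 (x) x 127 (y) x 63 mm high over its rim; inside 106 x 116 mm with a floor 2 mm thick. Origin at the centre of its underside, z up. It stands loose on the console top (z = 0), 0.3 kg.
There are look-alikes about, which are no part of the job. There is more than one size of the part that bears red_caddy_grip; the job needs the smallest.

How it is judged:
By the outcome, as a careful person would: the job done as asked, in the order asked, and still so for the second after the job is handed in, with the robot touching nothing.
It also fails if it takes over 38 s, if anything falls off the work surface, if the arm or the gripper's body presses on something with over 40 N, if the wrist force passes 120 N, or if a joint passes its speed limit or range.

### The arm

A 6-joint arm with a two-finger parallel gripper is mounted at the origin on a cart in front of the work surface, level with it; the furniture and walls round the work are solid. World frame = base frame: x ahead of the robot, y to its left, z up, the work surface at z = 0. Lengths are in mm, angles in degrees, forces in N, time in s.
With the tool pointing down it reaches from about 350 to 850 mm from the base axis. Payload 8.1 kg.
Tool frame: the origin (TCP) lies between the finger pads; the fingertips stand 25 mm ahead of it and the grasp point (between the pads) lies 6 mm ahead of it (r.tcp_to_tips is the distance from the TCP to the fingertips, in mm); z points along the fingers, y is the line along which they close (so a half turn about z gives the same grasp; the last joint's range is limited). The gripper opens to 85 mm and grips with 20 to 120 N. Pads are 22 mm wide; open, the fingers measure 114 mm over their backs; the gripper's body (76 mm by 85 mm) begins 54 mm behind the grasp point. The pads swing forward as they close: fully open they stand 13 mm farther back than shut.
Start: joints at [-74.737, 7.471, 85.268, -0, 87.261, -4.893], TCP at [206.773, -563.25, 256.292] pointing down, gripper open.
Joint ranges: [-169.43, 169.43], [-51.17, 129.36], [1.28, 143.12], [-76.62, 256.62], [0, 156.53], [-152.29, 152.29]. Speed limits (degrees/s): [136.94, 136.94, 159.86, 180, 180, 180].

### API

Orientations are given as [roll, pitch, yaw] about the fixed x, y, z axes, in that order (R = Rz(yaw) Ry(pitch) Rx(roll)).
In Python, from bench import r gives the robot as it stands.
- The arm moves only by the tool apply_moves, never from a script. Its arguments are lists of equal length, an entry for each row: "angular": the turn, a rotation vector about the world's x, y, z in units of 8 degrees (1.0 is 8 degrees), a list of three; "travel": the shift along the world's x, y, z in units of 40 mm (1.0 is 40 mm), a list of three; "jaw": the opening, from 0 (shut) to 1 (fully open). A call has 1 to 20 rows; each row shifts and turns the commanded pose from where the row before left it; what a row does not reach is not made up. A row lasts 1/8 s, in which the tool goes at most 62.5 mm and 10.7 degrees, less where a joint would pass 70% of its speed; a pose out of reach is approached as far as the arm can. A call is refused whole if a number of a shift passes 1 or a number of a turn 1, either way. A call with a gripper value outside its range is refused whole. The fingers move at their own pace and stop on an object; "force" is the grip in N (left out, the last holds). Time passes only in rows, so rows that do not move let the fingers close. It gives the time, the measured TCP pose, the force, the opening and the grip force at its end, in the units of the state.
- r.sense(): the state, without advancing time (a new reading comes with each control period).
- r.snapshot(name): name is "scene" or "top" or "wrist"; returns a dict with "color" (420x560x3 uint8, red, green, blue), "fx", "fy", "cx", "cy" (pixels), "R" (3x3) and "t" (3): a world point X has camera coordinates R X + t; the wrist camera has in their place "mount" (4x4, takes a point from camera to tool coordinates, whose origin is the TCP and whose axes are the flange's). Camera axes: x right, y down, z forward; pixel columns grow to the right and rows downward; lengths in mm; the calibration is good to about 2 mm. The wrist camera is an equidistant fisheye: a pixel r from the principal point sees the ray r / f radians off the axis. A picture is of the moment at which its call begins: read the wrist's pose just before it. There is no depth.
- r.hand_in(): hands the job in; it is judged then, once.
The state is a dict: "time": time; "joint_pos": joint angles; "qd": joint speeds; "joint_efforts": joint torques, N m; "tool_pos": TCP position; "tcp_rot": TCP orientation; "ft_force": force on the tool from outside, world axes, zero at the start; "wrist_torque": the same for the moment, N m; "finger_gap": finger opening in mm; "grip_force": force on a finger pad.
Only numpy, scipy, OpenCV 4.12 (cv2) and the standard library are available. Lean on these libraries where they do the work, as an engineer would, in place of code of your own. Each camera call takes 0.05 s, during which the arm holds its last target. There are 200 camera calls.

## Working session

There is one attempt and no reset: what is moved stays moved. The work goes in short steps, Python scripts to look and compute and a tool call to move; the robot and the scene stay as the last step left them, time stands still between calls to the robot, and variables do not carry over. Pictures are saved under pics/ and viewed, at most 10 in all, crops included, and the job is handed in when it is done.

Besides the shell and the picture viewer there is one more tool, called after "Call:" as name(argument=value, ...), one argument or row to a line, values as JSON. apply_moves: Moves the arm, as the interface text tells. Its arguments: {"type":"object","properties":{"angular":{"type":"array"},"travel":{"type":"array"},"jaw":{"type":"array"},"force":{"type":"number"}},"required":["angular","travel","jaw"]}

```bash
mkdir -p pics; python3 - <<'E'
from bench import r
import cv2,numpy as np,pickle
d={}
for n in("scene","top","wrist"):
    s=r.snapshot(n); d[n]=s
    cv2.imwrite(f"pics/{n}0.png",s["color"][:,:,::-1])
    print(n,{k:np.round(v,3).tolist() for k,v in s.items() if k!="color"})
pickle.dump(d,open("snap0.pkl","wb"))
print(r.sense())
E
```

```text
scene {'fx': 456.103, 'fy': 456.103, 'cx': 274.71, 'cy': 203.789, 'R': [[-0.713, -0.7, 0.025], [-0.355, 0.33, -0.875], [0.604, -0.633, -0.484]], 't': [417.22, 275.197, 725.959]}
top {'fx': 455.565, 'fy': 455.565, 'cx': 278.686, 'cy': 215.585, 'R': [[0.026, -1.0, -0.016], [-0.997, -0.024, -0.079], [0.079, 0.018, -0.997]], 't': [4.805, 555.646, 1217.01]}
wrist {'fx': 325.192, 'fy': 325.192, 'cx': 272.833, 'cy': 209.026, 'mount': [[0.001, -0.957, -0.29, 73.921], [1.0, 0.001, 0.0, -0.204], [0.0, -0.29, 0.957, -118.562], [0.0, 0.0, 0.0, 1.0]]}
{'time': 0.15, 'joint_pos': array([-7.47362434e+01,  7.50532496e+00,  8.53141482e+01,  6.24481755e-04,
        8.72623776e+01, -4.89410820e+00]), 'qd': array([-0.00831254, -0.10172283, -0.17906756, -0.05375178, -0.12475299,
       -0.06360001]), 'joint_efforts': array([ 4.53000421e-04, -5.70064759e+01, -5.01156521e+01, -1.22686233e-04,
        9.65069019e-03, -1.02817160e-05]), 'tool_pos': array([ 206.67747512, -562.87110061,  255.49141333]), 'tcp_rot': array([-1.79918501e+02, -7.60449854e-03,  2.01578291e+01]), 'ft_force': array([-1.18994344,  0.02069304, -0.60468852]), 'wrist_torque': array([ 0.01296546, -0.03235421,  0.03726904]), 'grip_force': 0.0, 'finger_gap': 85.37515108761752}
```

View pics/scene0.png

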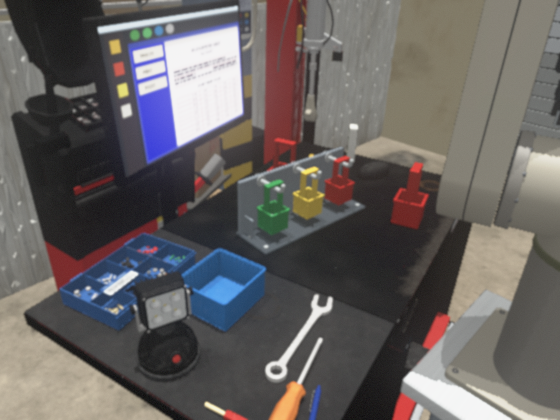

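View pics/top0.png

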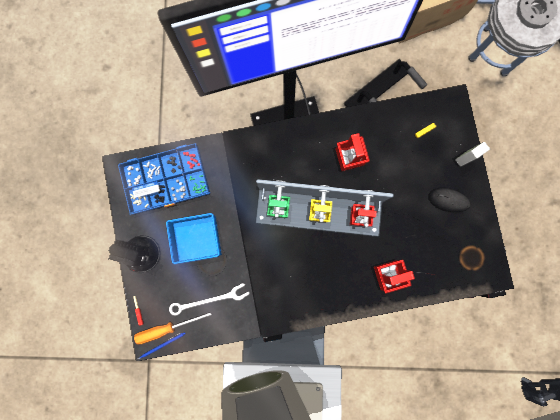

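The scene view shows red candidates at (340,188) on the rack's hook, (410,205) standing large, and (285,150) behind the rack. In the top view these are (365,212), (393,277) and (352,152). Only the first hangs on the rack and it looks smallest, so I choose that one. The blue tray is at scene (222,288), top (193,238); the compartmented blue box is a look-alike. I'll check this with a close crop.

```bash
python3 - <<'E'
import cv2,numpy as np,pickle
d=pickle.load(open("snap0.pkl","rb"))
a=d["scene"]["color"][140:260,225:375,::-1]; b=d["top"]["color"][170:245,250:400,::-1]
im=np.vstack([cv2.resize(a,None,fx=3.0,fy=3.0,interpolation=cv2.INTER_CUBIC),cv2.resize(b,None,fx=3,fy=3,interpolation=cv2.INTER_CUBIC)])
cv2.imwrite("pics/crop1.png",im)
def ray(s,u,v):
    R=np.array(s["R"]);c=-R.T@s["t"];w=R.T@np.array([(u-s["cx"])/s["fx"],(v-s["cy"])/s["fy"],1]);return c,w
for n in("scene","top"):
    s=d[n]; h=cv2.cvtColor(s["color"],cv2.COLOR_RGB2HSV)
    for c,(lo,hi) in {"red":(0,6),"yel":(18,32),"grn":(50,85),"blu":(95,115)}.items():
        m=cv2.inRange(h,(lo,130,60),(hi,255,255))
        k,_,st,ce=cv2.connectedComponentsWithStats(m)
        for i in range(1,k):
            if st[i,4]>90: print(n,c,st[i].tolist(),ce[i].round(1))
E
```

```text
scene red [267, 0, 22, 51, 652] [275.9  18.5]
scene red [264, 0, 36, 170, 2458] [283.7  98.5]
scene red [114, 63, 10, 12, 99] [118.5  68.4]
scene red [325, 156, 30, 49, 799] [339.1 184.4]
scene red [390, 162, 39, 67, 1444] [409.6 200.8]
scene red [46, 242, 41, 45, 707] [ 62.1 264.6]
scene red [423, 313, 27, 36, 498] [435.9 329.8]
scene red [392, 393, 24, 27, 429] [402.9 407.7]
scene red [223, 410, 25, 10, 145] [232.8 415.8]
scene yel [110, 40, 10, 14, 102] [114.7  46.2]
scene yel [225, 164, 26, 23, 194] [238.9 173.8]
scene yel [293, 167, 32, 52, 858] [307.6 197.3]
scene blu [125, 235, 141, 96, 5828] [210.5 279.8]
scene blu [98, 257, 33, 21, 250] [113.2 268. ]
scene blu [136, 271, 23, 10, 95] [145.8 275.3]
scene blu [61, 273, 75, 56, 1652] [ 99.4 302.3]
scene blu [309, 386, 12, 34, 179] [315.1 403.8]
top red [191, 38, 16, 9, 98] [198.8  42. ]
top red [335, 133, 35, 38, 720] [352.6 151.6]
top red [350, 204, 27, 22, 327] [362. 214.]
top red [374, 260, 41, 34, 756] [394.  276.6]
top red [135, 308, 9, 18, 91] [138.7 316.5]
top yel [186, 26, 17, 10, 115] [194.1  30.4]
top yel [415, 123, 22, 15, 137] [425. 130.]
top yel [309, 199, 23, 23, 304] [319.8 209.5]
top yel [135, 326, 36, 17, 222] [151.3 334.1]
top grn [267, 195, 23, 23, 240] [277.8 205. ]
top blu [121, 148, 89, 66, 2774] [166.  178.5]
top blu [166, 213, 56, 51, 2240] [193. 238.]
top blu [140, 333, 45, 25, 129] [159.8 346.2]
```

View pics/crop1.png

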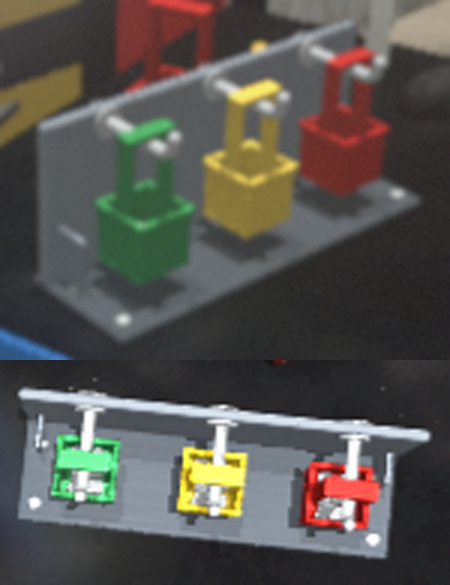

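The crop confirms it: the red caddy hangs on the right-hand hook, the same size as yellow and green. Crown centres (scene / top) are red (341.7,159.3) / (367.7,213.3), yellow (310,170.7) / (322.3,208.3) and green (273.7,183.3) / (279.3,203.7).

```bash
cat > h.py <<'E'
import numpy as np
def ray(s,u,v):
    R=np.array(s["R"]);c=-R.T@np.array(s["t"]);w=R.T@np.array([(u-s["cx"])/s["fx"],(v-s["cy"])/s["fy"],1]);return c,w/np.linalg.norm(w)
def plane(s,u,v,z):
    c,w=ray(s,u,v);return c+w*(z-c[2])/w[2]
def tri(r1,r2):
    A=np.stack([r1[1],-r2[1]],1);k=np.linalg.lstsq(A,r2[0]-r1[0],rcond=None)[0]
    p,q=r1[0]+k[0]*r1[1],r2[0]+k[1]*r2[1];return (p+q)/2,np.linalg.norm(p-q)
E
python3 - <<'E'
import cv2,numpy as np,pickle
from h import *
d=pickle.load(open("snap0.pkl","rb"));S,T=d["scene"],d["top"]
P={}
for n,a,b in(("red",(341.7,159.3),(367.7,213.3)),("yel",(310,170.7),(322.3,208.3)),("grn",(273.7,183.3),(279.3,203.7))):
    P[n],e=tri(ray(S,*a),ray(T,*b)); print(n,P[n].round(1),"gap",e.round(1))
for a,b in(("red","yel"),("yel","grn")):
    v=P[b]-P[a];print(np.linalg.norm(v),np.degrees(np.arctan2(v[1],v[0])))
h=cv2.cvtColor(T["color"],cv2.COLOR_RGB2HSV);m=cv2.inRange(h,(95,130,60),(115,255,255));m[:,:160]=0;m[:210]=0;m[270:]=0
c=max(cv2.findContours(m,0,2)[0],key=cv2.contourArea)
p=np.array([plane(T,*q[0],63)[:2] for q in cv2.convexHull(c)],np.float32)
print("tray rim",cv2.minAreaRect(p))
h=cv2.cvtColor(S["color"],cv2.COLOR_RGB2HSV)
E
```

```text
red [ 557.1 -202.   137.6] gap 0.4
yel [565.9 -90.9 138.5] gap 2.2
grn [576.1  16.4 138. ] gap 1.2
111.49520608842569 85.46700205288617
107.73254006798427 84.56749047267719
tray rim ((487.8930969238281, 241.5716094970703), (118.0911636352539, 132.57901000976562), 11.06112289428711)
```

Crown heights agree (138), the hook pitch comes out near 110, and the rack's yaw is about -5°. The red grip point is about (557,-202,111). Next I move above it.

Call:
apply_moves(
  angular=[
    [0,0,-0.26],
    [0,0,-0.26],
    [0,0,-0.26],
    [0,0,-0.26],
    [0,0,-0.26],
    [0,0,-0.26],
    [0,0,-0.26],
    [0,0,-0.26],
    [0,0,-0.26],
    [0,0,-0.26],
    [0,0,-0.26],
    [0,0,-0.26],
    [0,0,0],
    [0,0,0],
    [0,0,0],
  ],
  travel=[
    [0.73,0.75,0],
    [0.73,0.75,0],
    [0.73,0.75,0],
    [0.73,0.75,0],
    [0.73,0.75,0],
    [0.73,0.75,0],
    [0.73,0.75,0],
    [0.73,0.75,0],
    [0.73,0.75,0],
    [0.73,0.75,0],
    [0.73,0.75,0],
    [0.73,0.75,0],
    [0,0,-0.5],
    [0,0,0],
    [0,0,0],
  ],
  jaw=[1,1,1,1,1,1,1,1,1,1,1,0.85,0.85,0.85,0.85],
  force=40,
)

```text
time: 2.02
tool_pos: [556.3, -204.1, 236.0]
tcp_rot: [-180.0, 0.1, -4.9]
ft_force: [0.2, -0.1, 0.4]
finger_gap: 72.7
grip_force: 0.0
```

```bash
python3 - <<'E'
from bench import r
import cv2,numpy as np,pickle
q=r.sense();s=r.snapshot("wrist");pickle.dump((q,s),open("w1.pkl","wb"))
print(q["time"],q["tool_pos"],q["tcp_rot"],q["joint_pos"],q["finger_gap"])
cv2.imwrite("pics/w1.png",s["color"][:,:,::-1])
E
```

```text
2.025 [ 556.30133158 -204.05943812  235.97422133] [-1.79994005e+02  6.28066984e-02 -4.86212084e+00] [-2.50914319e+01  6.94025935e+00  8.79678062e+01 -1.61498403e-02
  8.51529401e+01  6.97720654e+01] 72.66375052396475
```

View pics/w1.png

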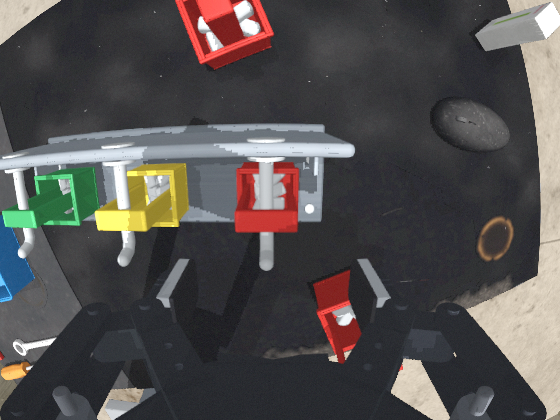

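The wrist view shows the red crown at about (267,220), its hook bar running up to the panel at (266,150) and the tip at (266,265). It is well between the fingers (175..372) and nothing is in the way.

```bash
cat >> h.py <<'E'
from scipy.spatial.transform import Rotation as Ro
def wplane(q,s,u,v,z):
    dx,dy=(u-s["cx"])/s["fx"],(v-s["cy"])/s["fy"];t=np.hypot(dx,dy)
    w=np.array([np.sin(t)*dx/t,np.sin(t)*dy/t,np.cos(t)]) if t else np.array([0,0,1.])
    M=np.array(s["mount"]);R=Ro.from_euler("xyz",q["tcp_rot"],degrees=True).as_matrix()
    c=R@M[:3,3]+q["tool_pos"];w=R@M[:3,:3]@w
    return c+w*(z-c[2])/w[2]
E
python3 - <<'E'
import pickle,cv2
from h import *
q,s=pickle.load(open("w1.pkl","rb"))
h=cv2.cvtColor(s["color"],cv2.COLOR_RGB2HSV)
print(h[204:236:2,250].tolist())
for u,v,z in((267,216,138),(236,216,138),(298,216,138),(267,210,138),(267,232,138),(103,209,138),(150,209,138),(267,265,136),(266,150,140)): print(u,v,wplane(q,s,u,v,z).round(1))
E
```

```text
[[0, 189, 173], [0, 187, 172], [1, 191, 148], [179, 192, 149], [1, 191, 196], [1, 183, 203], [1, 185, 203], [1, 188, 201], [1, 190, 201], [1, 190, 201], [1, 189, 202], [1, 186, 202], [1, 188, 202], [1, 189, 201], [0, 154, 116], [105, 11, 46]]
267 216 [ 559.6 -200.1  138. ]
236 216 [ 561.4 -178.3  138. ]
298 216 [ 557.8 -221.8  138. ]
267 210 [ 564.  -200.5  138. ]
267 232 [ 547.6 -199.   138. ]
103 209 [575.3 -74.8 138. ]
150 209 [ 571.9 -115.1  138. ]
267 265 [ 520.4 -196.5  136. ]
266 150 [ 605.9 -203.6  140. ]
```

The crown measures 44 x 16 mm with its centre at (556,-200.3), which confirms z=138. I descend to TCP z≈117.

Call:
apply_moves(
  angular=[
    [0,0,0],
    [0,0,0],
    [0,0,0],
    [0,0,0],
    [0,0,0],
    [0,0,0],
    [0,0,0],
    [0,0,0],
  ],
  travel=[
    [0,0.09,0],
    [0,0,-0.6],
    [0,0,-0.6],
    [0,0,-0.6],
    [0,0,-0.6],
    [0,0,-0.58],
    [0,0,0],
    [0,0,0],
  ],
  jaw=[0.85,0.85,0.85,0.85,0.85,0.85,0.85,0.85],
)

```text
time: 3.08
tool_pos: [557.7, -200.0, 118.4]
tcp_rot: [180.0, -0.1, -4.8]
ft_force: [0.1, -0.1, 0.5]
finger_gap: 72.4
grip_force: 0.0
```

Call:
apply_moves(
  angular=[
    [0,0,0],
    [0,0,0],
    [0,0,0],
    [0,0,0],
    [0,0,0],
    [0,0,0],
    [0,0,0],
    [0,0,0],
  ],
  travel=[
    [0,0,0],
    [0,0,0],
    [0,0,0],
    [0,0,0],
    [0,0,0],
    [0,0,0],
    [0,0,0],
    [0,0,0],
  ],
  jaw=[0.7,0.6,0.5,0.45,0.4,0.4,0.4,0.4],
  force=40,
)

```text
time: 4.08
tool_pos: [557.7, -199.8, 118.0]
tcp_rot: [180.0, -0.1, -4.8]
ft_force: [-1.2, 0.1, 6.2]
finger_gap: 43.8
grip_force: 40.2
```

It is gripped at 43.8 mm, matching the 44 mm bail. I lift 30 mm, then go out along -x of the caddy (yaw -5).

Call:
apply_moves(
  angular=[
    [0,0,0],
    [0,0,0],
    [0,0,0],
    [0,0,0],
    [0,0,0],
  ],
  travel=[
    [0,0,0.25],
    [0,0,0.25],
    [0,0,0.25],
    [0,0,0],
    [0,0,0],
  ],
  jaw=[0.4,0.4,0.4,0.4,0.4],
)

```text
time: 4.7
tool_pos: [557.1, -199.6, 146.9]
tcp_rot: [-180.0, 0.0, -4.8]
ft_force: [-0.2, -1.0, -1.7]
finger_gap: 43.5
grip_force: 41.0
```

```bash
python3 - <<'E'
from bench import r
import cv2,numpy as np,pickle
q=r.sense();s=r.snapshot("wrist");a=s["color"][130:330,150:400,::-1]
S=r.snapshot("scene");b=S["color"][140:240,280:405,::-1]
cv2.imwrite("pics/lift.png",np.hstack([cv2.resize(a,(400,320)),cv2.resize(b,(400,320),interpolation=cv2.INTER_CUBIC)]))
E
```

```text
(no output)
```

View pics/lift.png

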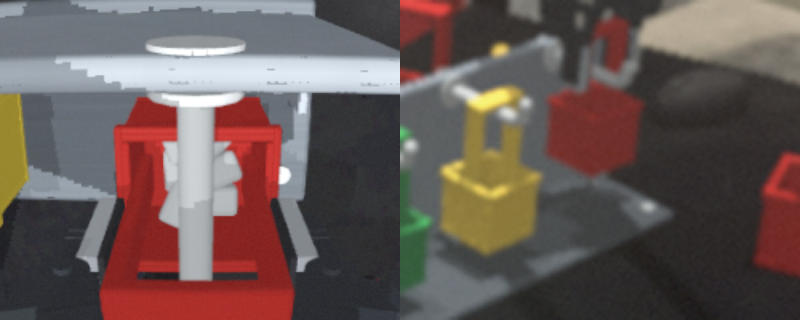

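It is lifted clear of the bar, with the crown above the hook tip and weight showing on the wrist. Now I go out 90 mm along its -x, up, and toward the tray.

Call:
apply_moves(
  angular=[
    [0,0,0],
    [0,0,0],
    [0,0,0],
    [0,0,0],
    [0,0,0],
    [0,0,0],
    [0,0,0],
    [0,0,0],
    [0,0,0],
  ],
  travel=[
    [-0.35,0.03,0],
    [-0.4,0.035,0],
    [-0.4,0.035,0],
    [-0.4,0.035,0],
    [-0.4,0.035,0],
    [-0.3,0.03,0],
    [0,0,0.5],
    [0,0,0.5],
    [0,0,0.5],
  ],
  jaw=[0.4,0.4,0.4,0.4,0.4,0.4,0.4,0.4,0.4],
)

```text
time: 5.92
tool_pos: [467.0, -191.6, 207.5]
tcp_rot: [-180.0, 0.0, -4.8]
ft_force: [-0.1, -0.7, -0.5]
finger_gap: 43.4
grip_force: 41.0
```

Call:
apply_moves(
  angular=[
    [0,0,0],
    [0,0,0],
    [0,0,0.15],
    [0,0,0.15],
    [0,0,0.15],
    [0,0,0.15],
    [0,0,0.15],
    [0,0,0.15],
    [0,0,0.15],
    [0,0,0.15],
    [0,0,0.15],
    [0,0,0],
    [0,0,0],
    [0,0,0],
    [0,0,0],
    [0,0,0],
  ],
  travel=[
    [0,0.4,0],
    [0,0.7,0],
    [0,0.8,0],
    [0,0.8,0],
    [0,0.8,0],
    [0,0.8,0],
    [0,0.8,0],
    [0,0.8,0],
    [0,0.8,0],
    [0,0.8,0],
    [0,0.8,0],
    [0,0.7,0],
    [0,0.5,0],
    [0,0.2,0],
    [0,0,0],
    [0,0,0],
  ],
  jaw=[0.4,0.4,0.4,0.4,0.4,0.4,0.4,0.4,0.4,0.4,0.4,0.4,0.4,0.4,0.4,0.4],
)

```text
time: 7.92
tool_pos: [467.0, 195.8, 206.8]
tcp_rot: [180.0, 0.0, 6.0]
ft_force: [0.5, -0.4, -1.5]
finger_gap: 43.7
grip_force: 41.3
```

```bash
python3 - <<'E'
from bench import r
import cv2,numpy as np,pickle
q=r.sense();s=r.snapshot("wrist");pickle.dump((q,s),open("w2.pkl","wb"))
print(q["time"],q["tool_pos"],q["tcp_rot"],q["finger_gap"],q["grip_force"])
cv2.imwrite("pics/w2.png",s["color"][:,:,::-1])
E
```

```text
7.925 [467.01477177 195.79383807 206.77400743] [1.79980660e+02 2.30803373e-02 5.97141892e+00] 43.72158707661095 41.26859128475189
```

View pics/w2.png

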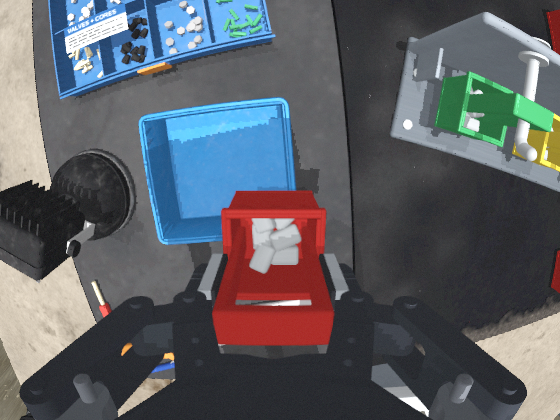

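The wrist view shows the tray's rim corners at (140,119) far left, (289,99) far right and (160,243) near left. The lamp is to its left, with its base at (95,190) and its head at (40,235). The caddy hangs straight in the fingers.

```bash
python3 - <<'E'
import pickle
from h import *
q,s=pickle.load(open("w2.pkl","rb"))
P=[wplane(q,s,u,v,63) for u,v in((140,119),(289,99),(160,243))]
for p in P: print(p.round(1))
a,b,c=P;print("far edge",np.linalg.norm(a-b),np.degrees(np.arctan2(*(a-b)[1::-1])),"left edge",np.linalg.norm(a-c),np.degrees(np.arctan2(*(a-c)[1::-1])),"centre",(b+c)/2)
for z in(60,120): print("lamp head",z,wplane(q,s,92,240,z).round(0),"lamp base",wplane(q,s,134,195,10).round(0))
E
```

```text
[528.3 314.8  63. ]
[553.3 192.1  63. ]
[418.3 294.3  63. ]
far edge 125.18507167540986 101.51265158327968 left edge 111.9264625105563 10.577962354164377 centre [485.78078933 243.20222537  63.        ]
lamp head 60 [410. 370.  60.] lamp base [445. 342.  10.]
lamp head 120 [439. 332. 120.] lamp base [445. 342.  10.]
```

The tray centre is (487,242) and its yaw is 11°, which agrees with the top view. The lamp is well clear. I move over the centre and go down to about 15 mm above the floor.

Call:
apply_moves(
  angular=[
    [0,0,0.3],
    [0,0,0.33],
    [0,0,0],
    [0,0,0],
    [0,0,0],
    [0,0,0],
    [0,0,0],
    [0,0,0],
    [0,0,0],
    [0,0,0],
  ],
  travel=[
    [0.25,0.55,0],
    [0.25,0.58,0],
    [0,0,0],
    [0,0,-0.5],
    [0,0,-0.5],
    [0,0,-0.5],
    [0,0,-0.5],
    [0,0,-0.4],
    [0,0,0],
    [0,0,0],
  ],
  jaw=[0.4,0.4,0.4,0.4,0.4,0.4,0.4,0.4,0.4,0.4],
)

```text
time: 9.22
tool_pos: [487.5, 241.5, 111.5]
tcp_rot: [-180.0, -0.0, 11.0]
ft_force: [0.4, 0.2, -1.7]
finger_gap: 43.8
grip_force: 41.5
```

Call:
apply_moves(
  angular=[
    [0,0,0],
    [0,0,0],
    [0,0,0],
    [0,0,0],
    [0,0,0],
  ],
  travel=[
    [0,0,-0.1],
    [0,0,-0.1],
    [0,0,-0.05],
    [0,0,0],
    [0,0,0],
  ],
  jaw=[0.4,0.4,0.4,0.4,0.4],
)

```text
time: 9.85
tool_pos: [487.2, 241.6, 101.2]
tcp_rot: [-180.0, -0.0, 11.0]
ft_force: [-1.0, 1.2, -2.3]
finger_gap: 43.6
grip_force: 41.5
```

Call:
apply_moves(
  angular=[
    [0,0,0],
    [0,0,0],
    [0,0,0],
    [0,0,0],
  ],
  travel=[
    [0,0,-0.06],
    [0,0,-0.06],
    [0,0,0],
    [0,0,0],
  ],
  jaw=[0.4,0.4,0.4,0.4],
)

```text
time: 10.35
tool_pos: [487.1, 241.5, 96.2]
tcp_rot: [180.0, 0.0, 11.0]
ft_force: [0.1, -0.3, -1.5]
finger_gap: 43.5
grip_force: 41.5
```

Call:
apply_moves(
  angular=[
    [0,0,0],
    [0,0,0],
    [0,0,0],
  ],
  travel=[
    [0,0,-0.04],
    [0,0,0],
    [0,0,0],
  ],
  jaw=[0.4,0.4,0.4],
)

```text
time: 10.72
tool_pos: [487.2, 241.6, 94.7]
tcp_rot: [180.0, -0.0, 11.0]
ft_force: [0.5, -0.6, -2.2]
finger_gap: 43.7
grip_force: 41.5
```

Call:
apply_moves(
  angular=[
    [0,0,0],
    [0,0,0],
    [0,0,0],
  ],
  travel=[
    [0,0,-0.04],
    [0,0,0],
    [0,0,0],
  ],
  jaw=[0.4,0.4,0.4],
)

```text
time: 11.1
tool_pos: [487.2, 241.6, 93.1]
tcp_rot: [-180.0, 0.0, 11.0]
ft_force: [0.3, -0.3, -1.6]
finger_gap: 43.7
grip_force: 41.5
```

Call:
apply_moves(
  angular=[
    [0,0,0],
    [0,0,0],
    [0,0,0],
  ],
  travel=[
    [0,0,-0.04],
    [0,0,0],
    [0,0,0],
  ],
  jaw=[0.4,0.4,0.4],
)

```text
time: 11.48
tool_pos: [487.1, 241.5, 91.5]
tcp_rot: [180.0, 0.0, 11.0]
ft_force: [0.5, -0.2, -2.0]
finger_gap: 43.6
grip_force: 41.5
```

Call:
apply_moves(
  angular=[
    [0,0,0],
    [0,0,0],
    [0,0,0],
  ],
  travel=[
    [0,0,-0.03],
    [0,0,0],
    [0,0,0],
  ],
  jaw=[0.4,0.4,0.4],
)

```text
time: 11.85
tool_pos: [487.5, 241.6, 91.2]
tcp_rot: [-180.0, -0.0, 11.0]
ft_force: [-2.2, -1.0, 5.3]
finger_gap: 43.2
grip_force: 42.2
```

Contact with the floor: the force went from -2 to +5 N. I release a little, then rise.

Call:
apply_moves(
  angular=[
    [0,0,0],
    [0,0,0],
    [0,0,0],
    [0,0,0],
    [0,0,0],
    [0,0,0],
  ],
  travel=[
    [0,0,0],
    [0,0,0],
    [0,0,0],
    [0,0,0],
    [0,0,0],
    [0,0,0],
  ],
  jaw=[0.53,0.56,0.6,0.65,0.7,0.7],
)

```text
time: 12.6
tool_pos: [487.1, 241.5, 90.2]
tcp_rot: [-180.0, 0.0, 11.0]
ft_force: [-0.4, 0.1, -1.0]
finger_gap: 59.7
grip_force: 0.0
```

Call:
apply_moves(
  angular=[
    [0,0,0],
    [0,0,0],
    [0,0,0],
    [0,0,0],
    [0,0,0],
    [0,0,0],
    [0,0,0],
    [0,0,0],
  ],
  travel=[
    [0,0,0.2],
    [0,0,0.3],
    [0,0,0.5],
    [0,0,0.7],
    [0,0,0.8],
    [0,0,0.8],
    [0,0,0],
    [0,0,0],
  ],
  jaw=[0.7,0.7,0.7,0.7,0.7,0.7,0.7,0.7],
)

```text
time: 13.6
tool_pos: [487.1, 241.5, 222.5]
tcp_rot: [-180.0, -0.0, 11.0]
ft_force: [1.0, -0.2, -0.1]
finger_gap: 59.6
grip_force: 0.0
```

```bash
python3 - <<'E'
from bench import r
import cv2,numpy as np
q=r.sense();print(q["time"],q["tool_pos"],q["finger_gap"],q["ft_force"])
a=r.snapshot("wrist")["color"][:,:,::-1];b=r.snapshot("scene")["color"][130:370,100:420,::-1]
cv2.imwrite("pics/end.png",np.hstack([cv2.resize(a,(400,300)),cv2.resize(b,(400,300))]))
E
```

```text
13.6 [487.13507973 241.54971522 222.50774864] 59.564934165535796 [ 1.01649437 -0.18975132 -0.12238646]
```

View pics/end.png

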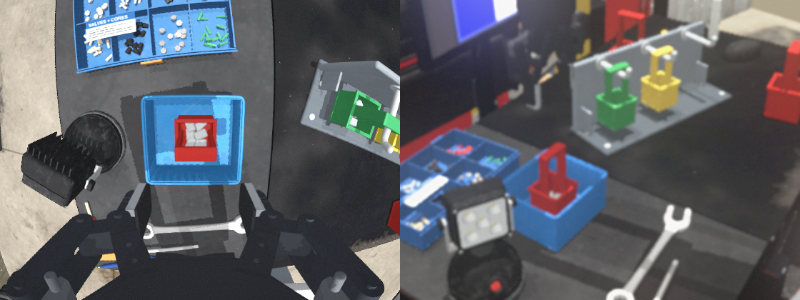

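The red caddy stands upright inside the tray (right panel at (553,180)). The green and yellow caddies still hang, and the gripper is clear.

```bash
python3 -c "
from bench import r
print(r.hand_in())"
```

```text
the job is handed in; nothing more can be done
None
```

The red caddy now stands upright in the blue tray, set down gently, with yellow and green still on their hooks; I handed the job in at about 13.7 s of the 38 s allowed (no verdict was returned).

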